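# Seat a drive in its dock and snap the latch shut

## Task

One of the two drive docks on the desk has its drive standing part-way out towards you and its latch lever flipped open to the right. Push that drive with the fingertips fully home against the back of its dock, then flip its latch lever over to the left, past centre, so that it snaps shut in front of the drive. Do not lift the drive, and leave the other dock and the loose things around as they are.

Things in the scene. Friction and masses are not known exactly. Their poses are not given: they have to be found in the camera images.
- dock_a: dock to be served: flat aluminium tray fixed to the desk, 190 long (x) by 101 wide (y), floor 4 thick, side rails 10 wide with tops 14 above the desk (81 clear between), grey connector housing 25 long, 32 high at the far end. Origin on the desk, midway across, 105 from the open front edge, 85 from the rear. x points from the open front to the housing, y left, z up. Sizes in mm
- dock_a_stop (a point): the back stop: middle of the housing's front face, at x = +60 mm in the dock's frame, 10 above the desk. The drive is fully home when its rear face touches it; its centre is then at x = +4 mm and its front face at x = -52 mm in the dock's frame
- drive_a_centre (a point): centre of the drive to be pushed: flat dark loose box 112 long (x) by 78 wide (y) by 13 thick (mm), 0.11 to 0.23 kg, lying flat on the tray floor between the rails, 1.5 free on each side, top face 17 above the desk. Starts 20 to 45 short of home, nearer the tray's open front. It slides along the dock's x with light friction; no spring, no detent
- latch_a (a joint): latch of dock_a, rad: 0 = open, handle leaning 45 deg out to the right (-y of the dock), pawl raised; 0.785 = upright, dead centre; 1.571 = shut, handle 45 deg to the left, pawl down before the drive. A spring drives it from dead centre to the nearer end, so past upright it snaps over by itself. Starting the push takes 3 to 5 N. With the drive over 4 mm short of home it cannot shut
- latch_a_pivot (a point): pivot of that lever, on the right-hand rail near the front, at (-60, -48, 30) mm in the dock's frame. The lever turns about the dock's x axis. The pivot stands between two cheeks, 24 long in x over both, 36 high
- latch_a_tip (a point): end of the handle, on its centre line, 46 from the pivot; the handle is a bar 10 wide (x) by 6, its outer 20 a grip 16 wide by 9 thick. The pawl, 30 long from the pivot and 8 wide in x, stands at a right angle to the handle on its left
- dock_b: the other dock, same make, same frame and sizes, fixed to the desk, to be left alone
- drive_b_centre (a point): centre of the drive in the other dock, same make, already home; leave it
- latch_b (a joint): latch of the other dock, already shut (1.571); leave it
- mouse: bystander: dark computer mouse, 104 x 60 x 38, origin at its underside; not to be moved
- usb_stick: bystander: small dark USB stick, 18 x 52 x 8, origin at its underside; not to be moved
- keys: bystander: bunch of keys with a tag, 84 x 118 x 8, origin at its underside; not to be moved
- pen_white: bystander: white ballpen, 10 x 138 x 11, origin at its underside; not to be moved
Things that resemble listed ones, but are neither listed nor needed, are in the scene too. What is shaped like the part that bears drive_a_centre but turquoise is not meant.

How it is judged:
By the outcome, as a careful person would: the job done as asked, in the order asked, and still so for the second after the job is handed in, with the robot touching nothing.
It also fails if it takes over 42 s, if anything falls off the work surface, if the arm or the gripper's body presses on something with over 40 N, if the wrist force passes 120 N, or if a joint passes its speed limit or range.

## Robot

A 6-joint arm with a two-finger parallel gripper is mounted at the origin on a cart in front of the work surface, level with it; the furniture and walls round the work are solid. World frame = base frame: x ahead of the robot, y to its left, z up, the work surface at z = 0. Lengths are in m, angles in rad, forces in N, time in s.
With the tool pointing down it reaches from about 0.3 to 0.775 m from the base axis. Payload 14.6 kg.
Tool frame: the origin (TCP) lies at the very end of the fingers, on their centre line; the grasp point (between the pads) lies 19 mm behind it; z points along the fingers, y is the line along which they close (so a half turn about z gives the same grasp; the last joint's range is limited). The gripper opens to 94 mm and grips with 3 to 60 N. Pads are 16 mm wide; open, the fingers measure 119 mm over their backs; the gripper's body (75 mm by 177 mm) begins 78 mm behind the grasp point.
Start: joints at [1.156, 0.3, 1.521, -0, 1.321, -0.067], TCP at [0.187, 0.517, 0.205] pointing down, gripper open.
Joint ranges: [-3.03, 3.03], [-0.79, 2.21], [0.23, 2.52], [-1.04, 4.18], [0, 3.07], [-2.55, 2.55]. Speed limits (rad/s): [2.22, 2.22, 2.57, 3.14, 3.14, 3.14].

## Interface

Orientations are given as [roll, pitch, yaw] about the fixed x, y, z axes, in that order (R = Rz(yaw) Ry(pitch) Rx(roll)).
In Python, from station import ctrl gives the robot as it stands.
- The arm moves only by the tool carry_out, never from a script. Its argument "motion" is text: rows parted by semicolons, each of 7 numbers parted by spaces: the shift along the world's x, y, z in m, then the turn, a rotation vector about the world's x, y, z in degrees, then the closure in counts, from 0 (fully open) to 255 (shut). In form: dx dy dz wx wy wz hand; .... A call has 1 to 20 rows; each row shifts and turns the commanded pose from where the row before left it; what a row does not reach is not made up. A row lasts 1/12 s, in which the tool goes at most 41.7 mm and 7.16 degrees, less where a joint would pass 70% of its speed; a pose out of reach is approached as far as the arm can. A call is refused whole if a number of a shift passes 0.0417 or a number of a turn 7.16, either way. A call with a gripper value outside its range is refused whole. The fingers move at their own pace and stop on an object; "grip_force" is the grip in N (left out, the last holds). Time passes only in rows, so rows that do not move let the fingers close. It gives the time, the measured TCP pose, the force, the opening and the grip force at its end, in the units of the state.
- ctrl.get_obs(): the state, without advancing time (a new reading comes with each control period).
- ctrl.camera(name): name is "side" or "top"; returns a dict with "pixels" (400x640x3 uint8, red, green, blue), "range_z" (400x640 float32, m along the optical axis (not along the pixel's ray), 0 where there is no reading), "K" (3x3 intrinsics, pixels), "position" and "attitude" of the camera in the world. Camera axes: x right, y up, looking along -z (the intrinsics and any distortion apply to the point x, -y, -z); pixel columns grow to the right and rows downward; lengths in m; the calibration is good to about 2 mm. A picture is of the moment at which its call begins.
- ctrl.hand_in(): hands the job in; it is judged then, once.
The state is a dict: "time_s": time; "qpos": joint angles; "joint_vel": joint speeds; "tau": joint torques, N m; "ee_pos": TCP position; "eef_rot": TCP orientation; "force": force on the tool from outside, world axes, zero at the start; "moment": the same for the moment, N m; "grip_width": finger opening in m; "grip_force": force on a finger pad.
Only numpy, scipy, OpenCV 4.12 (cv2) and the standard library are available. Lean on these libraries where they do the work, as an engineer would, in place of code of your own. Each camera call takes 0.05 s, during which the arm holds its last target. There are 200 camera calls.

## Working session

There is one attempt and no reset: what is moved stays moved. The work goes in short steps, Python scripts to look and compute and a tool call to move; the robot and the scene stay as the last step left them, time stands still between calls to the robot, and variables do not carry over. Pictures are saved under pics/ and viewed, at most 10 in all, crops included, and the job is handed in when it is done.

Besides the shell and the picture viewer there is one more tool, called after ">>>" as name(argument=value, ...) on one line, values as JSON. carry_out: Moves the arm, as the interface text tells. Its arguments: {"type":"object","properties":{"motion":{"type":"string"},"grip_force":{"type":"number"}},"required":["motion"]}

```bash
mkdir -p pics
cat > h.py <<'E'
import numpy as np, cv2
from station import ctrl
def pts(c):
    # world points per pixel from depth
    K=c["K"];h,w=c["range_z"].shape;u,v=np.meshgrid(np.arange(w),np.arange(h));z=c["range_z"]
    p=np.stack([(u-K[0,2])/K[0,0]*z,-(v-K[1,2])/K[1,1]*z,-z],-1)
    return p@R(c).T+np.array(c["position"])
def R(c):
    a=np.array(c["attitude"],float)
    if a.shape==(3,3): return a
    from scipy.spatial.transform import Rotation as Ro
    return Ro.from_euler("xyz",a).as_matrix() if a.size==3 else None
E
python3 - <<'E'
from h import *
for n in("top","side"):
    c=ctrl.camera(n); cv2.imwrite(f"pics/{n}0.png",c["pixels"][...,::-1]); print(n,c["K"],c["position"],c["attitude"],[k for k in c])
    np.savez(f"{n}0.npz",**{k:c[k] for k in("pixels","range_z","K","position","attitude")})
print(ctrl.get_obs())
E
```

```text
top [[474.91287989   0.         322.91291424]
 [  0.         474.91287989 197.8054264 ]
 [  0.           0.           1.        ]] [0.44610115 0.01072239 1.33537476] [ 0.11923528 -0.01119763 -1.5521083 ] ['pixels', 'range_z', 'K', 'position', 'attitude']
side [[381.9677452    0.         321.82176987]
 [  0.         381.9677452  197.61211395]
 [  0.           0.           1.        ]] [ 0.55201363 -0.85276022  0.66724791] [ 0.95967099 -0.00110061 -0.04761329] ['pixels', 'range_z', 'K', 'position', 'attitude']
{'time_s': 0.1, 'qpos': array([ 1.15639472e+00,  3.00415107e-01,  1.52153367e+00, -4.28728583e-06,
        1.32069900e+00, -6.65913342e-02]), 'joint_vel': array([ 2.38664698e-04, -1.88255687e-03, -7.03129450e-04, -5.12315272e-04,
        1.22702867e-03, -7.71668019e-05]), 'tau': array([ 5.08359644e-04, -5.32641578e+01, -3.53280866e+01,  7.08890310e-02,
        2.34923355e-02, -1.11461284e-04]), 'ee_pos': array([0.18736364, 0.51684483, 0.2049371 ]), 'eef_rot': array([-3.14053959e+00, -6.60668603e-05,  2.79378341e+00]), 'force': array([-0.00065433, -0.03186524, -0.37933009]), 'moment': array([-0.02817163, -0.04576883,  0.03100211]), 'grip_force': 0.0, 'grip_width': 0.09376693333238668}
```

View pics/top0.png

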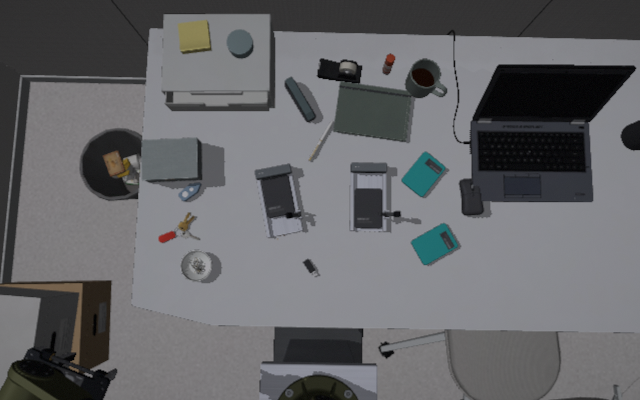

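View pics/side0.png

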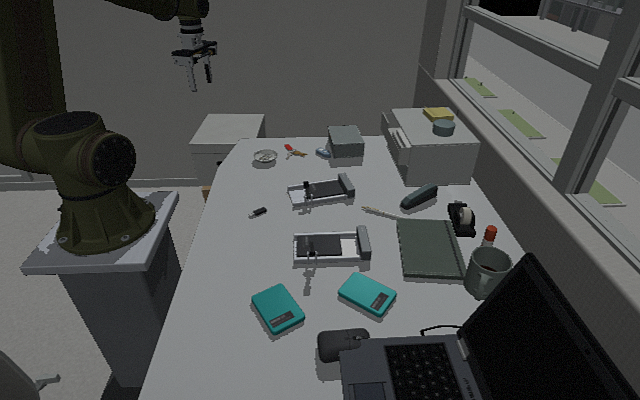

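The top picture shows two candidate docks. The one at about (370,200) has a gap between its drive and the housing, and its lever sticks out to the right at about (392,214). The one at about (280,203) has its drive against the housing and its lever leaning left over the front of the drive. So dock_a should be the right-hand one. I'll confirm that in a crop and measure it.

Run:
```python
from h import *
c=dict(np.load("top0.npz")); p=pts(c); im=c["pixels"]
big=cv2.convertScaleAbs(cv2.resize(im[150:245,245:425],None,fx=4.4,fy=4.4,interpolation=cv2.INTER_CUBIC)[...,::-1],alpha=1.5)
cv2.imwrite("pics/crop1.png",big)
z=p[...,2]
desk=z[235:260,340:400]; print("desk z",np.median(desk),desk.std())
sub=np.zeros(z.shape,bool); sub[155:240,340:425]=1
def rect(m,n):
    q=p[m][:, :2]; r=cv2.minAreaRect((q*1000).astype(np.float32)); print(n,m.sum(),np.round(r[0],1),np.round(r[1],1),round(r[2],2), "z",np.median(z[m]).round(4)); return r
z0=np.median(desk)
hm=sub&(z-z0>0.024)&(np.arange(400)[:,None]<178); rect(hm,"housing")
sm=sub&(z-z0>0.003); n,l,s,_=cv2.connectedComponentsWithStats(sm.astype(np.uint8)); print(s)
g=im.max(-1).astype(int)
dm=sub&(g<70)&(z-z0>0.012)&(z-z0<0.022); n,l,s,_=cv2.connectedComponentsWithStats(dm.astype(np.uint8)); k=1+s[1:,4].argmax(); rect(l==k,"drive"); print(s[k])
lm=sub&(z-z0>0.027)&(np.arange(400)[:,None]>185); q=p[lm]; print("lever",lm.sum(),q.min(0),q.max(0)); 
o=np.argsort(q[:,2])[::-1][:12]; print(np.round(q[o],4))
print(np.round((z[160:236:4,344:416:4]-z0)*1000).astype(int))
```

```text
desk z -0.000730158259366176 0.06896058140371654
housing 335 [599.1 -51.9] [ 89.8 318.1] 51.98 z 0.0313
[[     0      0    640    400 252358]
 [   353    155      2      2      2]
 [   358    155      2      2      2]
 ...
 [   396    238      1      1      1]
 [   400    238      2      2      2]
 [   409    238      1      1      1]]
drive 974 [ 578.7 -126.3] [107.4  76.5] 0.92 z 0.0161
[354 189  28  39 974]
lever 136 [ 0.44610115 -0.20698439  0.02671972] [0.57501301 0.01072239 1.33537476]
[[0.4461 0.0107 1.3354]
 [0.4461 0.0107 1.3354]
 [0.4461 0.0107 1.3354]
 [0.4461 0.0107 1.3354]
 [0.4461 0.0107 1.3354]
 [0.4461 0.0107 1.3354]
 [0.4461 0.0107 1.3354]
 [0.4461 0.0107 1.3354]
 [0.4461 0.0107 1.3354]
 [0.4461 0.0107 1.3354]
 [0.4461 0.0107 1.3354]
 [0.4461 0.0107 1.3354]]
[[  -1    1    4    2   -4   -3    2    1   -1    2    0   -1   -4    4
     0   -3   -4    3]
 [   2   -2   29   35   33   30   33   36   31   30   31    0   -2    0
     0   -2    0    0]
 [   1    0   31   32   33   30   33   33   31   33   33   -3    0   -2
     4    0   -1   12]
 [   0    1   13   11   10   
[... 791 characters left out ...]
2    3    1
    -3   -4    1    4]
 [   4   -1   12   13   18   17   17   17   13   12   17    3   -1    2
     1    4    0    4]
 [   4    0   10   17   19   14   19   20   14   53   34   40   49   61
    -1   -4    3    4]
 [   3    1   16   16   20   19   21   18   19   10   35   -3   -1   58
     4    5   -1    1]
 [   2    2   10   14   14   21   14   13   18   20   11    0    0    0
     1    1   -2    1]
 [   2    2   12   15   10   16   12   14   17   13   11   -5    0    2
     1    2    8    2]
 [  -6    0   13    3    5    4    7   -1    9    5   18   -2    1    3
     7   -7    1    4]
 [  -2   -2   -1    3   -3    4    4    5   -1    1   -5   -3    0    0
    -4   -4 1336    1]]
```

View pics/crop1.png

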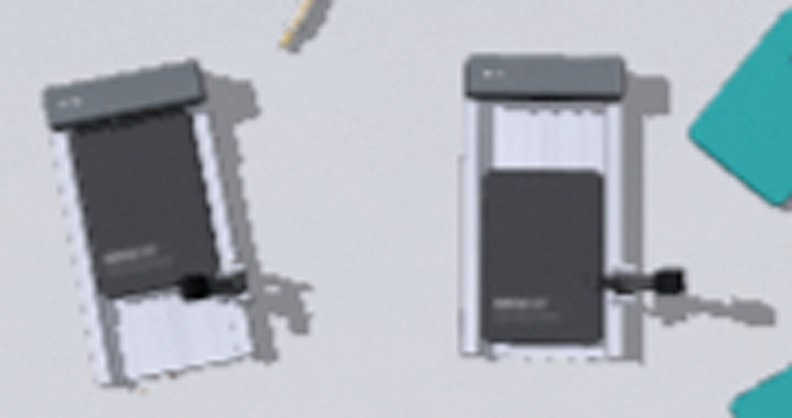

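Crop 1 confirms it. On the right-hand dock, crop (545,255), the drive is short of the housing and the lever points out to the right, ending at crop (670,282). On the left-hand dock, crop (140,200), the drive is home and the lever is shut. The turquoise boxes aren't the ones meant. Next I'll take one refined measurement of dock_a's frame.

Run:
```python
from h import *
c=dict(np.load("top0.npz")); K,Rm,C=c["K"],R(c),c["position"]; p=pts(c); z=p[...,2].copy(); z[z>.2]=0
def ray(uv,h):
    uv=np.atleast_2d(uv).astype(float); d=np.c_[(uv[:,0]-K[0,2])/K[0,0],-(uv[:,1]-K[1,2])/K[1,1],-np.ones(len(uv))]@Rm.T
    return C+d*((h-C[2])/d[:,2])[:,None]
zm=cv2.medianBlur(z.astype(np.float32),3)
g=c["pixels"].max(-1).astype(int)
sub=np.zeros(z.shape,bool)
def rect(box,cond,h,n):
    s=np.zeros(z.shape,np.uint8); s[box[0]:box[1],box[2]:box[3]]=1; m=(cond&(s>0)).astype(np.uint8)
    N,l,st,_=cv2.connectedComponentsWithStats(m); k=1+st[1:,4].argmax(); v,u=np.where(l==k)
    q=np.vstack([ray(np.c_[u+a,v+b],h) for a in(-.5,.5) for b in(-.5,.5)])[:,:2]*1000
    r=cv2.minAreaRect(q.astype(np.float32)); print(n,len(u),np.round(r[0],1),np.round(r[1],1),round(r[2],2),"x",q[:,0].min().round(1),q[:,0].max().round(1),"y",q[:,1].min().round(1),q[:,1].max().round(1))
rect((155,180,340,400),zm>.022,.032,"housing")
rect((180,235,345,392),(g<90),.017,"drive")
rect((185,235,375,410),(z>.027)&(g<90),.045,"lever")
rect((155,240,340,392),zm>.008,.014,"dock")
# dock edges by row/col gradient at rail height
for v in(185,200,222): 
    m=np.where(zm[v,340:400]>.008)[0]+340; print(v,ray([[m[0]-.5,v],[m[-1]+.5,v]],.014)[:,:2].round(4).tolist())
```

```text
housing 333 [ 693.  -125.1] [ 28.3 103.5] 1.18 x 678.1 707.0 y -176.8 -73.5
drive 1150 [ 578.4 -140. ] [114.9 106.1] 0.63 x 520.6 635.4 y -193.2 -86.4
lever 91 [ 561.4 -182.1] [16.4 57.6] 1.12 x 553.0 570.2 y -210.8 -153.3
dock 1999 [ 613.  -134.4] [195.5 117.6] 0.69 x 514.6 710.6 y -193.7 -74.5
185 [[0.6424, -0.0752], [0.6445, -0.1766]]
200 [[0.6, -0.0757], [0.602, -0.1768]]
222 [[0.5382, -0.0765], [0.5402, -0.1769]]
```

>>> carry_out(motion="0.015 -0.032 0 0 0 1.04 255;0.015 -0.032 0 0 0 1.04 255;0.015 -0.032 0 0 0 1.04 255;0.015 -0.032 0 0 0 1.04 255;0.015 -0.032 0 0 0 1.04 255;0.015 -0.032 0 0 0 1.04 255;0.015 -0.032 0 0 0 1.04 255;0.015 -0.032 0 0 0 1.04 255;0.015 -0.032 0 0 0 1.04 255;0.015 -0.032 0 0 0 1.04 255;0.015 -0.032 0 0 0 1.04 255;0.015 -0.032 0 0 0 1.04 255;0.015 -0.032 0 0 0 1.04 255;0.015 -0.032 0 0 0 1.04 255;0.015 -0.032 0 0 0 1.04 255;0.015 -0.032 0 0 0 1.04 255;0.015 -0.032 0 0 0 1.04 255;0.015 -0.032 0 0 0 1.04 255;0.015 -0.032 0 0 0 1.04 255;0 0 0 0 0 1.04 255", grip_force=20)

```text
time_s: 1.77
ee_pos: [0.4737, -0.0951, 0.2048]
eef_rot: [-3.141, -0.001, -3.129]
force: [0.0, -0.1, -0.9]
grip_width: 0.0004
grip_force: 0.0
```

>>> carry_out(motion="0.008 -0.016 -0.02 0 0 0 255;0.008 -0.016 -0.03 0 0 0 255;0 0 -0.035 0 0 0 255;0 0 -0.035 0 0 0 255;0 0 -0.03 0 0 0 255;0 0 -0.02 0 0 0 255;0 0 -0.015 0 0 0 255;0 0 -0.01 0 0 0 255;0 0 0 0 0 0 255;0 0 0 0 0 0 255")

```text
time_s: 2.6
ee_pos: [0.4885, -0.1228, 0.0107]
eef_rot: [3.141, -0.0, -3.126]
force: [0.3, -0.5, 1.3]
grip_width: 0.0002
grip_force: 0.0
```

Run:
```python
from h import *
print(ctrl.get_obs()["ee_pos"])
for n,(a,b,c_,d) in {"top":(150,260,320,430),"side":(170,300,240,420)}.items():
    c=ctrl.camera(n)["pixels"][a:b,c_:d,::-1]
    cv2.imwrite(f"pics/{n}1.png",cv2.convertScaleAbs(cv2.resize(c,None,fx=4,fy=4,interpolation=cv2.INTER_CUBIC),alpha=1.4))
```

```text
[ 0.48849113 -0.12276449  0.01068338]
```

View pics/side1.png

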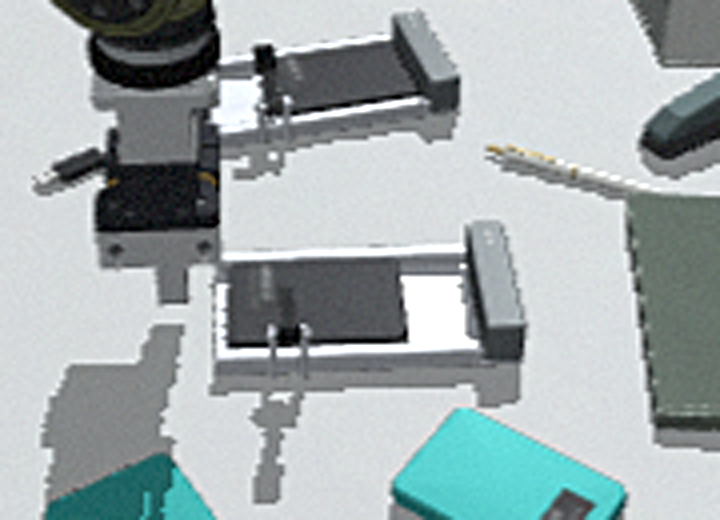

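The side crop shows the closed fingers standing just in front of the tray's open edge, at crop (172,300). They line up with the drive, whose front edge is near (228,310). Pushing now.

>>> carry_out(motion="0.008 -0.001 -0.001 0 0 0 255;0.008 -0.001 -0.001 0 0 0 255;0.004 -0.001 0 0 0 0 255;0.004 0 0 0 0 0 255;0.004 0 0 0 0 0 255;0.004 0 0 0 0 0 255;0.004 0 0 0 0 0 255;0.004 0 0 0 0 0 255;0.004 0 0 0 0 0 255;0.004 0 0 0 0 0 255;0.004 0 0 0 0 0 255;0.004 0 0 0 0 0 255;0 0 0 0 0 0 255")

```text
time_s: 3.78
ee_pos: [0.5452, -0.126, 0.0085]
eef_rot: [-3.141, 0.001, -3.126]
force: [-0.4, -0.7, -0.3]
grip_width: 0.0003
grip_force: 0.0
```

>>> carry_out(motion="0.003 0 0 0 0 0 255;0.003 0 0 0 0 0 255;0.003 0 0 0 0 0 255;0.002 0 0 0 0 0 255;0.002 0 0 0 0 0 255;0 0 0 0 0 0 255")

```text
time_s: 4.28
ee_pos: [0.5578, -0.1259, 0.0084]
eef_rot: [-3.142, 0.0, -3.126]
force: [0.1, -0.3, -0.9]
grip_width: 0.0004
grip_force: 0.0
```

>>> carry_out(motion="0.0015 0 0 0 0 0 255;0.0015 0 0 0 0 0 255;0 0 0 0 0 0 255")

```text
time_s: 4.53
ee_pos: [0.5583, -0.1258, 0.0084]
eef_rot: [3.141, -0.006, -3.126]
force: [-18.5, 0.3, 13.3]
grip_width: 0.0005
grip_force: 9.5
```

The force shows the stop has been reached. I'll back off, lift, and check.

>>> carry_out(motion="-0.004 0 0 0 0 0 255;-0.012 0 0 0 0 0 255;-0.02 0 0 0 0 0 255;-0.02 0 0 0 0 0 255;-0.015 0 0 0 0 0 255;0 -0.01 0.03 0 0 0 255;0 -0.02 0.035 0 0 0 255;0 -0.03 0.025 0 0 0 255;0 -0.03 0.01 0 0 0 255;0 -0.02 0 0 0 0 255;0 0 0 0 0 0 255")

```text
time_s: 5.45
ee_pos: [0.4896, -0.2392, 0.1094]
eef_rot: [-3.14, 0.002, -3.129]
force: [-0.7, -0.0, -0.4]
grip_width: 0.0004
grip_force: 0.0
```

Run:
```python
from h import *
o=ctrl.get_obs(); print(o["ee_pos"],o["force"],o["time_s"])
ims=[]
for n,(a,b,c_,d) in {"top":(150,250,320,420),"side":(215,285,280,390)}.items():
    c=ctrl.camera(n); k=c["pixels"][a:b,c_:d,::-1]
    if n=="top": np.savez("top2.npz",**c)
    ims.append(cv2.resize(cv2.convertScaleAbs(k,alpha=1.4),(400,int(400*k.shape[0]/k.shape[1])),interpolation=cv2.INTER_CUBIC))
H=max(i.shape[0] for i in ims); ims=[cv2.copyMakeBorder(i,0,H-i.shape[0],0,0,0) for i in ims]
cv2.imwrite("pics/chk2.png",np.hstack(ims))
```

```text
[ 0.48961791 -0.23920493  0.10944499] [-0.69763859 -0.00921459 -0.38913392] 5.45
```

View pics/chk2.png

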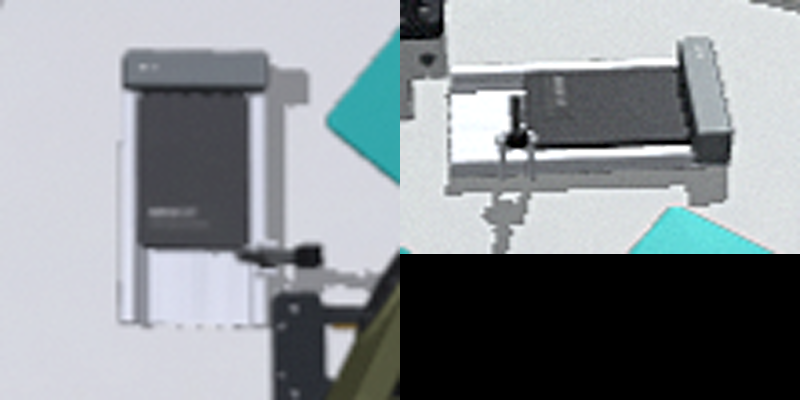

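The check picture shows the drive flush against the housing at top crop (195,95), and the lever still open to the right at (310,255). Next I'll place the fingers to the right of the handle.

>>> carry_out(motion="0.02 -0.003 0 0 0 0 255;0.03 -0.003 0 0 0 0 255;0.02 -0.003 -0.01 0 0 0 255;0 0 -0.025 0 0 0 255;0 0 -0.02 0 0 0 255;0 0 -0.009 0 0 0 255;0 0 0 0 0 0 255;0 0 0 0 0 0 255")

```text
time_s: 6.22
ee_pos: [0.5596, -0.2444, 0.0449]
eef_rot: [3.141, -0.0, -3.126]
force: [-0.0, -0.3, 0.8]
grip_width: 0.0003
grip_force: 0.0
```

>>> carry_out(motion="0.001 0.008 0 0 0 0 255;0 0.005 0 0 0 0 255;0 0.005 0 0 0 0 255;0 0.005 0 0 0 0 255;0 0.005 0 0 0 0 255;0 0.005 0 0 0 0 255;0 0.005 0 0 0 0 255;0 0.005 0 0 0 0 255")

```text
time_s: 6.88
ee_pos: [0.5608, -0.2018, 0.0453]
eef_rot: [-3.141, 0.001, -3.127]
force: [0.3, -2.0, 1.1]
grip_width: 0.0004
grip_force: 0.7
```

>>> carry_out(motion="0 0.005 0 0 0 0 255;0 0.005 0 0 0 0 255;0 0.005 0 0 0 0 255;0 0.005 0 0 0 0 255;0 0.003 0 0 0 0 255;0 0 0 0 0 0 255")

```text
time_s: 7.38
ee_pos: [0.5604, -0.1782, 0.0444]
eef_rot: [3.141, -0.0, -3.126]
force: [0.2, -0.5, -0.3]
grip_width: 0.0005
grip_force: 0.0
```

The lever should have snapped over. I'll retreat to the right and up, then check.

>>> carry_out(motion="0 -0.01 0 0 0 0 255;0 -0.02 0.005 0 0 0 255;0 -0.03 0.02 0 0 0 255;0 -0.03 0.03 0 0 0 255;-0.03 -0.01 0.03 0 0 0 255;-0.035 0 0.02 0 0 0 255;-0.035 0 0.01 0 0 0 255;-0.01 0 0 0 0 0 255;0 0 0 0 0 0 255")

```text
time_s: 8.13
ee_pos: [0.4502, -0.2791, 0.1586]
eef_rot: [-3.141, 0.001, -3.129]
force: [-0.1, 0.2, 0.4]
grip_width: 0.0007
grip_force: 0.0
```

Run:
```python
from h import *
o=ctrl.get_obs(); print(o["ee_pos"],o["force"],o["time_s"])
ims=[]
for n,(a,b,c_,d) in {"top":(140,280,250,440),"side":(150,300,230,390)}.items():
    k=ctrl.camera(n)["pixels"][a:b,c_:d,::-1]
    ims.append(cv2.resize(cv2.convertScaleAbs(k,alpha=1.4),(400,int(400*k.shape[0]/k.shape[1])),interpolation=cv2.INTER_CUBIC))
H=max(i.shape[0] for i in ims); ims=[cv2.copyMakeBorder(i,0,H-i.shape[0],0,0,0) for i in ims]
cv2.imwrite("pics/chk3.png",np.hstack(ims))
```

```text
[ 0.45021941 -0.27912385  0.15858268] [-0.11718706  0.19336563  0.38066364] 8.1333
```

View pics/chk3.png

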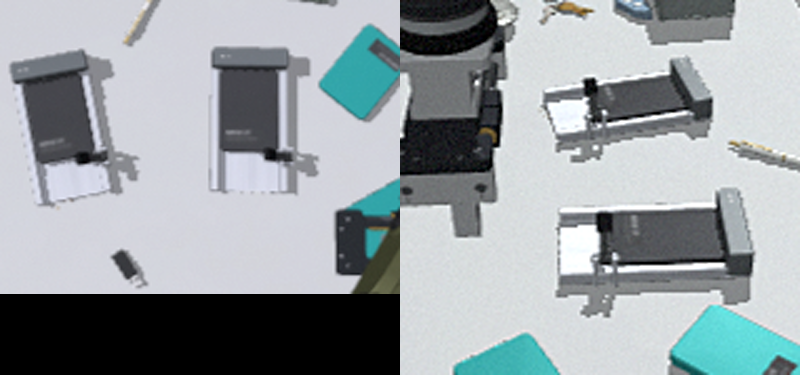

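The final picture shows dock_a's lever leaning left, with its grip at top crop (270,154), just like the shut latch on dock_b. The drive is still against the housing at (250,72), and the arm is clear. Handing in.

```bash
python3 -c "
from station import ctrl
print(ctrl.hand_in())"
```

```text
the job is handed in; nothing more can be done
None
```

The drive in dock_a is pushed home against its stop and its latch is snapped shut to the left; the job was handed in at about 8 s, and I touched nothing else.

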